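# Turn the row of tube clamps round onto the assembly rack

## Robot

A 7-joint arm with a two-finger parallel gripper is mounted at the origin on the work surface. World frame = base frame: x ahead of the robot, y to its left, z up, the work surface at z = 0. Lengths are in m, angles in rad, forces in N, time in s.
With the tool pointing down it reaches from about 0.4 to 0.9 m from the base axis. Payload 5.6 kg.
Tool frame: the origin (TCP) lies midway between the tips of the shut fingers; the grasp point (between the pads) lies 19 mm behind it; y points along the fingers, z is the direction in which the jaws open and shut, and the axes are right-handed (so a half turn about y gives the same grasp; the last joint's range is limited). The gripper opens to 92 mm and grips with 3 to 60 N. Pads are 20 mm wide; open, the fingers measure 128 mm over their backs; the gripper's body (75 mm by 189 mm) begins 69 mm behind the grasp point.
Start: joints at [1.082, 0.468, -0.012, 1.603, 0.006, 1.071, -0.056], TCP at [0.28, -0.586, 0.215] pointing down, gripper open.
Joint ranges: [-2.53, 2.53], [-0.31, 2.02], [-1.57, 1.55], [0.28, 2.44], [-1.29, 4.43], [0.15, 1.84], [-2.92, 2.92]. Speed limits (rad/s): [2.57, 2.57, 3.14, 3.14, 3.14, 3.14, 3.14].

## Interface

Orientations are given as a 3x3 rotation matrix whose columns are the frame's x, y, z axes.
In Python, from station import env, effector, solver, viewer, workorder, search_frame, tip_of gives the robot as it stands. Calls block until the motion is done:
- env.reach(position, orientation): joint-space move of the TCP to a pose.
- env.movel(position, frame=None, rate=0.15): straight line of the TCP; frame=None keeps the orientation; rate is the mean speed in m/s.
- env.goto_joints(angles): joint-space move.
- effector.release() and effector.grasp(squeeze=None): open the fingers fully, or close them until they stop; squeeze is the grip in N (None keeps the last).
- env.pause(seconds).
- solver.inverse_kinematics(position, orientation): joint angles nearest the present ones, or None.
- env.sense(): the state.
- viewer.read_camera(name): name is "scene" or "top" or "wrist"; returns (picture, depth): 480x640x3 uint8, red, green, blue; 480x640 float32, m along the optical axis (not along the pixel's ray), 0 where there is no reading.
- viewer.camera_info(name): a dict with "intrinsics" (3x3 intrinsics, pixels), "dist_coeffs" ([k1, k2, p1, p2, k3] as OpenCV has them; the pictures are not rectified), "eye" and "rotation" of the camera in the world; the wrist camera has in their place "T_tool_cam" (4x4, takes a point from camera to tool coordinates, whose origin is the TCP and whose axes are the tool frame's). Camera axes: x right, y up, looking along -z (the intrinsics and any distortion apply to the point x, -y, -z); pixel columns grow to the right and rows downward; lengths in m; the calibration is good to about 2 mm. A picture is of the moment at which its call begins: read the wrist's pose just before it. camera_info takes no time and is no camera call.
A pose or a line that the arm cannot do raises env.PlanningError and nothing moves.
- workorder.finish_job(): hands the job in, once; it reports no verdict.
Trained networks look in the newest picture that a camera, given by its name, has taken for a name from the list of things; names that differ only in an ending like _2 or _b are one class to them, and where a whole thing is asked for, a point or a joint stands for the part that bears it (a point fixed in the world has none). Each returns a list of dicts, best first, with "score" (0 to 1); they miss things now and then, are a little off and sometimes report something else, mostly with a low value. They report only what shows in the picture. A call takes as long as a camera call. They do not tell look-alikes from the thing itself.
- search_frame(camera, name): "at" ([x, y, z] in m, in world coordinates, good to about 4 mm: the middle of the surface that is visible of it).
- tip_of(camera, name): "at" ([x, y, z] in m, in world coordinates, good to about 4 mm: a listed point, or the origin of a listed thing).
The state is a dict: "t": time; "joint_positions": joint angles; "joint_velocities": joint speeds; "tau": joint torques, N m; "ee_pos": TCP position; "tcp_rot": TCP orientation; "wrist_force": force on the tool from outside, world axes, zero at the start; "moment": the same for the moment, N m; "gripper_width": finger opening in m.
Only numpy, scipy, OpenCV 4.12 (cv2) and the standard library are available. Lean on these libraries where they do the work, as an engineer would, in place of code of your own. Each camera call takes 0.05 s, during which the arm holds its last target. There are 200 camera calls.

## Task

The four tube clamps came off the leg in the order in which they stand on the dark wooden rack with the coloured pegs; for building the leg up again, move them all to the dark steel rack in the reverse order, counted from the red end of each rack: the clamp nearest the wooden rack's red end goes on the steel peg farthest from the steel rack's red end, and so on down the row. Each clamp must stand upright, lug at the bottom, over its peg and fully down on the seat, and be let go.

Things in the scene. Friction and masses are not known exactly. Their poses are not given: they have to be found in the camera images.
- clamp_blue: loose blue tube clamp: upright sleeve, open at both ends, 42 mm outer and 28 mm inner diameter, 42 mm high, about 0.1 kg; a pinch lug (14 wide, 18 high, at its foot) reaches 25 mm from the axis on its own +x side. Origin: centre of its underside, z up. Starts on the peg of its own colour, lug within 0.25 rad of the old rack's +x, so its sides towards the rack's +y and -y are free to grasp
- clamp_green: loose green tube clamp: upright sleeve, open at both ends, 42 mm outer and 28 mm inner diameter, 42 mm high, about 0.1 kg; a pinch lug (14 wide, 18 high, at its foot) reaches 25 mm from the axis on its own +x side. Origin: centre of its underside, z up. Starts on the peg of its own colour, lug within 0.25 rad of the old rack's +x, so its sides towards the rack's +y and -y are free to grasp
- clamp_yellow: loose yellow tube clamp: upright sleeve, open at both ends, 42 mm outer and 28 mm inner diameter, 42 mm high, about 0.1 kg; a pinch lug (14 wide, 18 high, at its foot) reaches 25 mm from the axis on its own +x side. Origin: centre of its underside, z up. Starts on the peg of its own colour, lug within 0.25 rad of the old rack's +x, so its sides towards the rack's +y and -y are free to grasp
- clamp_white: loose white tube clamp: upright sleeve, open at both ends, 42 mm outer and 28 mm inner diameter, 42 mm high, about 0.1 kg; a pinch lug (14 wide, 18 high, at its foot) reaches 25 mm from the axis on its own +x side. Origin: centre of its underside, z up. Starts on the peg of its own colour, lug within 0.25 rad of the old rack's +x, so its sides towards the rack's +y and -y are free to grasp
- peg_blue: fixed blue peg of the old rack, under the blue clamp at the start; it marks that clamp's old place, which changes from start to start. A disc 48 mm across, 4 mm thick, with an upright pin 12 mm thick whose round tip is 36 mm above the disc's underside. Origin: centre of the disc's underside, on the rack's board
- peg_green: fixed green peg of the old rack, under the green clamp at the start; it marks that clamp's old place, which changes from start to start. A disc 48 mm across, 4 mm thick, with an upright pin 12 mm thick whose round tip is 36 mm above the disc's underside. Origin: centre of the disc's underside, on the rack's board
- peg_yellow: fixed yellow peg of the old rack, under the yellow clamp at the start; it marks that clamp's old place, which changes from start to start. A disc 48 mm across, 4 mm thick, with an upright pin 12 mm thick whose round tip is 36 mm above the disc's underside. Origin: centre of the disc's underside, on the rack's board
- peg_white: fixed white peg of the old rack, under the white clamp at the start; it marks that clamp's old place, which changes from start to start. A disc 48 mm across, 4 mm thick, with an upright pin 12 mm thick whose round tip is 36 mm above the disc's underside. Origin: centre of the disc's underside, on the rack's board
- old_rack: wooden rack, dark brown: board 288 x 60 x 16 mm, lying flat, fixed. Origin: centre of its underside; x along the row towards the end with the red block (126 to 144 mm out, 10 mm above the board), z up. Its four coloured pegs stand at x = -93, -31, 31, 93 mm, y = 0, in any order
- new_rack: steel rack, dark grey: board 288 x 60 x 16 mm, lying flat, fixed. Origin: centre of its underside; x along the row towards the end with the red block (126 to 144 mm out, 10 mm above the board), z up. Four bare pins, 12 mm thick, at x = -93, -31, 31, 93 mm, y = 0, round tips 52 mm above the origin, on seat discs 48 mm across; a clamp fully down has its underside 20 mm above the origin
Mind the look-alikes: they are no part of the job. What is shaped like the clamp_green but pink is not meant.

How it is judged:
By the outcome, as a careful person would: the job done as asked, in the order asked, and still so for the second after the job is handed in, with the robot touching nothing.
It also fails if it takes over 86 s, if anything falls off the work surface, if the arm or the gripper's body presses on something with over 40 N, if the wrist force passes 120 N, or if a joint passes its speed limit or range.

## Working session

There is one attempt and no reset: what is moved stays moved. The work goes in short steps, each a Python script; the robot and the scene stay as the last script left them, time stands still between calls to the robot, and variables do not carry over. Pictures are saved under pics/ and viewed, about 12 in all and at most 16, crops included, and the job is handed in when it is done.

```bash
ls; mkdir -p pics; python3 - <<'E'
from station import *
import cv2,numpy as np
for c in ("scene","top"):
    p,d=viewer.read_camera(c); cv2.imwrite(f"pics/{c}0.png",p[:,:,::-1]); np.save(f"pics/{c}_d.npy",d)
    i=viewer.camera_info(c); print(c,{k:np.round(v,3).tolist() for k,v in i.items()})
    for n in ["clamp_blue","clamp_green","clamp_yellow","clamp_white","old_rack","new_rack"]:
        print(n,[(np.round(r["at"],3).tolist(),round(r["score"],2)) for r in tip_of(c,n)[:3]])
print(viewer.camera_info("wrist")); s=env.sense(); print(s["t"],s["tcp_rot"],s["gripper_width"])
E
```

```text
pics
scene {'intrinsics': [[495.36, 0.0, 319.899], [0.0, 495.36, 239.838], [0.0, 0.0, 1.0]], 'dist_coeffs': [0.038, 0.0, 0.0, 0.0, 0.0], 'eye': [1.017, 0.501, 0.603], 'rotation': [[-0.638, -0.49, 0.594], [0.77, -0.388, 0.507], [-0.018, 0.781, 0.625]]}
clamp_blue [([0.572, 0.101, 0.02], 0.97)]
clamp_green [([0.483, 0.383, 0.003], 0.73), ([0.36, 0.207, 0.001], 0.67), ([0.517, 0.21, 0.021], 0.6)]
clamp_yellow [([0.489, 0.261, 0.015], 0.82)]
clamp_white [([0.543, 0.159, 0.02], 0.76)]
old_rack [([0.53, 0.185, 0.001], 0.87)]
new_rack [([0.525, -0.195, -0.001], 0.61)]
top {'intrinsics': [[551.256, 0.0, 321.979], [0.0, 551.256, 232.119], [0.0, 0.0, 1.0]], 'dist_coeffs': [-0.083, 0.0, 0.0, 0.0, 0.0], 'eye': [0.388, 0.062, 0.978], 'rotation': [[-0.016, 0.99, -0.138], [-1.0, -0.013, 0.024], [0.022, 0.139, 0.99]]}
clamp_blue [([0.573, 0.107, 0.022], 0.87)]
clamp_green [([0.378, 0.354, 0.002], 0.75), ([0.484, 0.384, 0.003], 0.72), ([0.361, 0.211, 0.0], 0.6)]
clamp_yellow [([0.49, 0.264, 0.02], 0.91)]
clamp_white [([0.543, 0.16, 0.019], 0.9), ([0.522, -0.192, 0.0], 0.62)]
old_rack [([0.528, 0.18, 
[... 180 characters left out ...]
39260692, 236.73998975],
       [  0.        ,   0.        ,   1.        ]]), 'dist_coeffs': array([-0.01914501,  0.        ,  0.        ,  0.        ,  0.        ]), 'T_tool_cam': array([[-3.08897854e-05, -9.64607993e-01, -2.63688110e-01,
        -7.47126688e-02],
       [ 6.24334150e-04,  2.63688040e-01, -9.64607810e-01,
        -1.70439590e-01],
       [ 9.99999805e-01, -1.94426020e-04,  5.94092444e-04,
        -1.26687004e-04],
       [ 0.00000000e+00,  0.00000000e+00,  0.00000000e+00,
         1.00000000e+00]])}
0.7 [[-9.02323400e-01 -2.28253996e-05  4.31059720e-01]
 [-4.31059718e-01 -5.08958786e-05 -9.02323399e-01]
 [ 4.25350554e-05 -9.99999998e-01  3.60854319e-05]] 0.09186591198688385
```

View pics/top0.png

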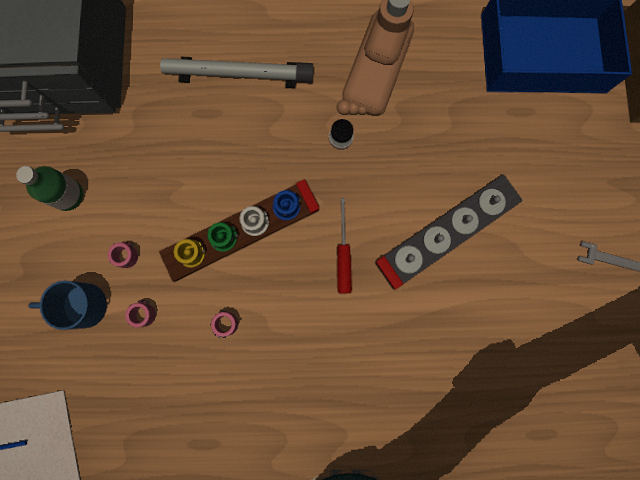

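View pics/scene0.png

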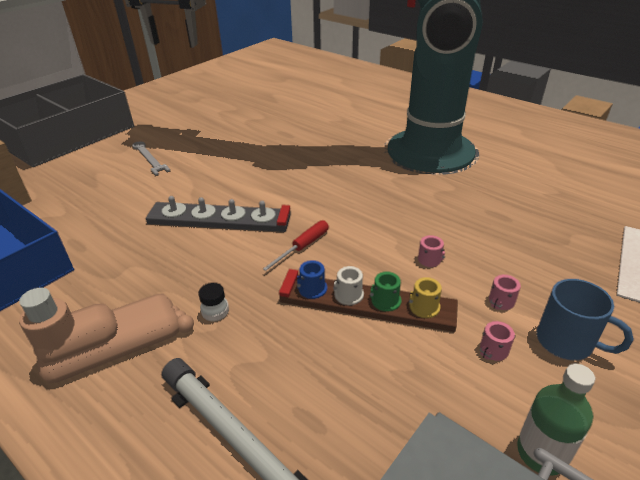

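```bash
cat > h.py <<'E'
import numpy as np, cv2
from station import *
def cloud(c, pose=None):
    i=viewer.camera_info(c); p,d=viewer.read_camera(c)
    K,D=i["intrinsics"],i["dist_coeffs"]
    v,u=np.mgrid[:480,:640]
    n=cv2.undistortPoints(np.stack([u,v],-1).reshape(-1,1,2).astype(float),K,D).reshape(480,640,2)
    P=np.stack([n[...,0]*d,-n[...,1]*d,-d],-1)
    if c=="wrist":
        T=i["T_tool_cam"]; P=P@T[:3,:3].T+T[:3,3]; P=P@np.array(pose["tcp_rot"]).T+pose["ee_pos"]
    else: P=P@np.array(i["rotation"]).T+i["eye"]
    P[d==0]=np.nan
    return p,P
def disc(p,P,at,r,zlo,zhi):
    m=(np.hypot(P[...,0]-at[0],P[...,1]-at[1])<r)&(P[...,2]>zlo)&(P[...,2]<zhi)
    q=P[m]
    if len(q)<10: return None
    (x,y),R=cv2.minEnclosingCircle(q[:,:2].astype(np.float32))
    return np.round([x,y,R,np.median(q[:,2]),len(q)],4)
E
python3 - <<'E'
from h import *
for c in ("top","scene"):
    p,P=cloud(c)
    for n,a in dict(blue=(.573,.105),white=(.543,.16),green=(.517,.21),yellow=(.489,.262)).items():
        print(c,n,disc(p,P,a,.032,.054,.075))
    # steel rack: bright discs / red block
    hsv=cv2.cvtColor(p,cv2.COLOR_RGB2HSV)
    reg=(abs(P[...,0]-.524)<.16)&(abs(P[...,1]+.193)<.17)
    m=reg&(hsv[...,1]<60)&(hsv[...,2]>110)&(P[...,2]>.008)
    k,lab,st,_=cv2.connectedComponentsWithStats(m.astype(np.uint8))
    for j in range(1,k):
        if st[j,4]>40:
            q=P[lab==j]; q=q[np.isfinite(q[:,0])&(q[:,2]<.027)]
            print(c,"disc",st[j].tolist(),cv2.minEnclosingCircle(q[:,:2].astype(np.float32)),np.median(q[:,2]))
    red=reg&(hsv[...,1]>150)&((hsv[...,0]<8)|(hsv[...,0]>172))&(P[...,2]>.018)&(P[...,1]<-.05)
    print("red",np.nanmean(P[red],0),red.sum())
    r=reg&(P[...,2]>.010)&(P[...,2]<.03)&(P[...,1]<-.05)
    print("board",cv2.minAreaRect(P[r][:,:2].astype(np.float32)))
E
```

```text
top blue [5.674e-01 1.008e-01 2.270e-02 6.010e-02 2.760e+02]
top white [5.402e-01 1.566e-01 2.250e-02 6.040e-02 2.860e+02]
top green [5.139e-01 2.117e-01 2.270e-02 6.030e-02 2.940e+02]
top yellow [4.867e-01 2.676e-01 2.220e-02 6.040e-02 2.980e+02]
top disc [480, 189, 25, 26, 423] ((0.5735869407653809, -0.2679877281188965), 0.024133294820785522) 0.01880787797293948
top disc [452, 208, 26, 26, 436] ((0.5405744314193726, -0.2158542275428772), 0.024257730692625046) 0.01874333546445045
top disc [424, 227, 27, 26, 459] ((0.5048492550849915, -0.1642322689294815), 0.024038074538111687) 0.018808756873088472
top disc [395, 246, 27, 27, 476] ((0.47229820489883423, -0.11239336431026459), 0.02424478530883789) 0.018760993850439445
red [ 0.44851731 -0.07615194  0.02446875] 348
board ((0.522206723690033, -0.1906520128250122), (0.061202120035886765, 0.2907445430755615), 33.28238296508789)
scene blue [5.689e-01 9.900e-02 2.250e-02 6.220e-02 3.500e+02]
scene white [5.428e-01 1.561e-01 2.260e-02 6.200e-02 3.700e+02]
scene green [5.154e-01 2.098e-01 2.290e-02 6.200e-02 3.910e+02]
scene yellow [4.874e-01 2.667e-01 2.260e-02 6.200e-02 3.950e+02]
scene disc [162, 203, 24, 14, 211] ((0.5729640126228333, -0.2735477089881897), 0.028819769620895386) 0.022050597255781734
scene disc [191, 204, 25, 15, 220] ((0.5378873348236084, -0.22006922960281372), 0.027914240956306458) 0.021963146095134112
scene disc [221, 206, 25, 14, 224] ((0.5028375387191772, -0.16994810104370117), 0.028904205188155174) 0.021890194751554515
scene disc [251, 208, 25, 14, 235] ((0.4696734845638275, -0.11385350674390793), 0.02713770791888237) 0.02192499079831134
red [ 0.45253622 -0.07516666  0.02675184] 177
board ((0.5223767757415771, -0.19128292798995972), (0.06505578011274338, 0.28597214818000793), 33.224151611328125)
```

```bash
cat >> h.py <<'E'
CL=dict(blue=(.5682,.0999),white=(.5415,.1563),green=(.5147,.2107),yellow=(.4871,.2671))
ux=np.array([.5682-.4871,.0999-.2671]); ux/=np.linalg.norm(ux)
nx=np.array([.4723-.5736,-.1124+.2680]); nx/=np.linalg.norm(nx)
NC=np.array([.5226,-.1907])
SL=dict(yellow=NC+.093*nx,green=NC+.031*nx,white=NC-.031*nx,blue=NC-.093*nx)
def frame(u,s):  # jaws across the row u
    z=s*np.array([-u[1],u[0],0]); y=np.array([0,0,-1.]); return np.stack([np.cross(y,z),y,z],1)
ZG,ZH=.030,.135
def st(msg):
    s=env.sense(); print(msg,round(s["t"],2),np.round(s["ee_pos"],4),"F",np.round(s["wrist_force"],1),"w",round(s["gripper_width"],4),flush=True)
def move(c,so,sn):
    a=CL[c]; b=SL[c]; Fo=frame(ux,so); Fn=frame(nx,sn)
    env.reach([*a,ZH],Fo); env.movel([*a,ZG],rate=.12); effector.grasp(25); st(c+" grasped")
    env.movel([*a,ZH],rate=.15); st("lifted")
    env.reach([*b,ZH],Fn); env.movel([*b,ZG+.0015],rate=.1); st("down")
    effector.release(); env.movel([*b,ZH],rate=.2); st("released")
E
python3 - <<'E'
from h import *
for s in (1,-1):
    for u,D in ((ux,CL),(nx,SL)):
        for c in ("blue","yellow"):
            q=solver.inverse_kinematics([*D[c],ZG],frame(u,s)); print(s,c,None if q is None else np.round(q,2))
E
```

```text
1 blue [ 0.24  0.7  -0.62  1.87  0.58  0.76 -0.26]
1 yellow [ 0.03  0.74 -0.79  1.91  0.73  0.8  -0.71]
1 blue [ 0.26  0.67  0.18  1.77 -0.17  0.72 -2.04]
1 yellow [ 0.11  0.49  0.07  2.12 -0.06  0.53 -2.34]
-1 blue [-1.    0.93  1.11  1.95 -1.03  0.98 -2.06]
-1 yellow [ 0.32  1.15 -1.34  1.9   1.22  1.23  2.12]
-1 blue [ 0.67  0.71 -0.39  1.74  0.36  0.77  0.68]
-1 yellow [ 0.59  0.55 -0.52  2.09  0.47  0.61  0.32]
```

```bash
python3 - <<'E'
from h import *
move("blue",1,-1)
p,P=cloud("scene"); cv2.imwrite("pics/s1.png",p[100:400,100:500,::-1])
print(disc(p,P,SL["blue"],.032,.052,.075),SL["blue"])
E
```

```text
blue grasped 5.28 [0.5683 0.0999 0.03  ] F [ 0.5  0.1 -0.2] w 0.0411
lifted 6.13 [0.5675 0.0995 0.1342] F [ 0.5 -0.9 -1.5] w 0.0412
down 8.69 [ 0.574  -0.2688  0.0322] F [-0.1  0.4 -2.1] w 0.0413
released 10.22 [ 0.5725 -0.2687  0.1342] F [ 0.6 -0.2 -1.2] w 0.0919
[ 5.743e-01 -2.687e-01  2.240e-02  6.130e-02  2.690e+02] [ 0.57334024 -0.26863862]
```

View pics/s1.png

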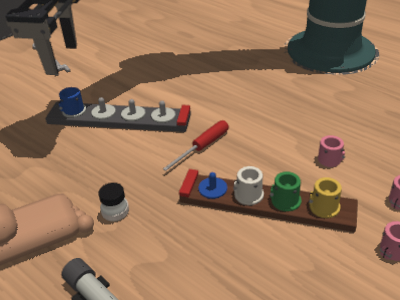

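Blue stands fully down on the steel peg farthest from red (crop about (70,100)); its old peg at (212,187) is bare. Height reads 61 mm, as expected. I'm continuing with the rest.

```bash
python3 - <<'E'
from h import *
for c in ("white","green","yellow"):
    move(c,1,-1)
    w=env.sense()
    p,P=cloud("scene"); r=disc(p,P,SL[c],.032,.052,.075); print(r,SL[c])
    if r is None: break
env.movel([.40,.02,.25],rate=.25)
for c in ("scene","top"):
    p,P=cloud(c); cv2.imwrite(f"pics/{c}2.png",p[:,:,::-1])
    for k in SL: print(c,k,disc(p,P,SL[k],.03,.052,.075),np.round(SL[k],4))
st("end")
E
```

```text
white grasped 13.68 [0.5416 0.1563 0.03  ] F [-0.4  0.7  0.8] w 0.0418
lifted 14.53 [0.5409 0.1558 0.1342] F [-0.   0.4 -1.3] w 0.0416
down 17.1 [ 0.5401 -0.2168  0.0322] F [ 0.3 -0.5 -1.6] w 0.0422
released 18.62 [ 0.5387 -0.2169  0.1342] F [-1.   0.1  0.2] w 0.0915
[ 5.386e-01 -2.160e-01  2.280e-02  6.120e-02  2.670e+02] [ 0.53951341 -0.21667954]
green grasped 22.08 [0.5148 0.2107 0.03  ] F [ 0.3  0.2 -1.1] w 0.0418
lifted 22.93 [0.5142 0.2102 0.1342] F [ 0.2  0.4 -1.4] w 0.042
down 25.52 [ 0.5062 -0.1648  0.0321] F [ 0.3 -0.3 -0.6] w 0.0421
released 27.03 [ 0.505  -0.165   0.1343] F [-0.2  0.1 -0.3] w 0.0921
[ 5.056e-01 -1.653e-01  2.290e-02  6.110e-02  2.770e+02] [ 0.50568659 -0.16472046]
yellow grasped 30.51 [0.4871 0.2672 0.03  ] F [ 0.2 -0.2  0.5] w 0.0419
lifted 31.36 [0.4867 0.2665 0.1342] F [ 0.3  0.4 -1.1] w 0.0419
down 33.96 [ 0.4724 -0.1128  0.032 ] F [-0.1  0.2 -1. ] w 0.0421
released 35.48 [ 0.4712 -0.1131  0.1343] F [-0.3 -0.2 -0.1] w 0.0919
[ 4.728e-01 -1.115e-01  2.260e-02  6.120e-02  2.700e+02] [ 0.47185976 -0.11276138]
scene yellow [ 4.717e-01 -1.143e-01  2.390e-02  6.110e-02  2.730e+02] [ 0.4719 -0.1128]
scene green [ 5.053e-01 -1.649e-01  2.250e-02  6.120e-02  2.680e+02] [ 0.5057 -0.1647]
scene white [ 5.396e-01 -2.163e-01  2.310e-02  6.120e-02  2.680e+02] [ 0.5395 -0.2167]
scene blue [ 5.730e-01 -2.699e-01  2.340e-02  6.060e-02  2.740e+02] [ 0.5733 -0.2686]
top yellow None [ 0.4719 -0.1128]
top green [ 5.052e-01 -1.630e-01  2.270e-02  6.020e-02  3.090e+02] [ 0.5057 -0.1647]
top white [ 5.389e-01 -2.157e-01  2.260e-02  5.990e-02  3.080e+02] [ 0.5395 -0.2167]
top blue [ 5.734e-01 -2.671e-01  2.230e-02  5.980e-02  3.200e+02] [ 0.5733 -0.2686]
end 36.53 [0.3998 0.0192 0.2492] F [ 1.4  1.1 -0.1] w 0.0918
```

View pics/scene2.png

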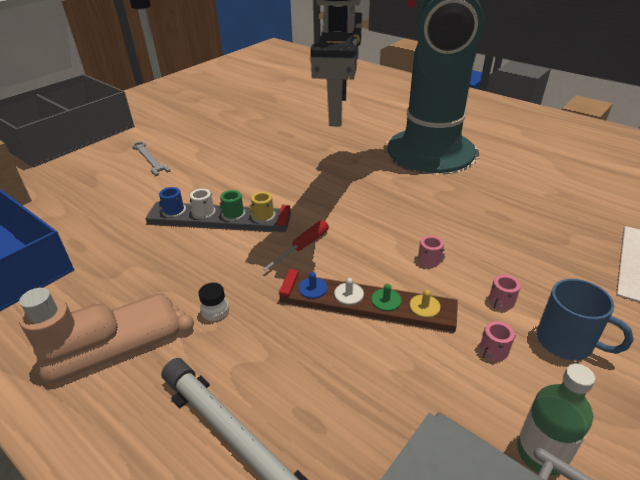

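The picture shows yellow (262,206), green (231,204), white (201,203) and blue (171,200) seated on the steel rack, counted from its red end. The wooden pegs are all bare and the gripper is clear.

```bash
python3 -c "
from station import *
workorder.finish_job()"
```

```text
the job is handed in; nothing more can be done
```

All four clamps are on the steel rack in reverse order, and the job is handed in. Counted from its red end they stand yellow, green, white, blue; on the wooden rack the order from red was blue, white, green, yellow. I left the pink look-alikes alone.

- **Seating:** the scene camera read every clamp's top at about 61 mm, where 62 mm means fully down. Each was centred within about 2 mm of its peg.
- **Top camera:** it agreed for blue, white and green, but gave no reading for yellow. I took this to be the parked arm blocking its view. Yellow's seating therefore rests on the scene camera's depth and picture alone.
- **Limits:** the last check was at 36.5 s of the 86 s allowed. Wrist force readings between moves stayed at about 2 N.
- **Release:** the gripper was open and well clear of everything at hand-in.

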